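# Slant the spirit level out of its case and hold it

## Task

The spirit level is shut in the long plywood case. Slide the steel keeper plate by its wooden grip all the way to its open end stop, then tilt the level and draw it out at a slant, keeper end first, through the opening. Finish still holding the level steadily in the gripper, its whole length at least 5 cm above the case, with the keeper left fully open and the other things on the shelf undisturbed.

Things in the scene. Friction and masses are not known exactly. Their poses are not given: they have to be found in the camera images.
- case: Plywood case fixed to the shelf, 380 long (its x) x 156 wide (its y) x 72 high; origin at the centre of its underside, z up, +x = keeper end. Floor 6 thick; inner space x -180 to +95, y -70 to +70. Top open from x -95 to +70 over the full inner width; beyond that both ends are roofed (underside 66, top 72 above the shelf). Side walls beside the opening are only 50 high.
- mouth (a point): Centre of the case's top opening, 165 x 140, at case x -12.5, 72 above the shelf. The level is longer, both ends under the roofs. With the keeper open: slide it towards -x until its +x end is clear of the +x roof (28 to 38 of room there), raise that end to about 18 degrees, draw it up and out towards +x, tilting to about 30. It cannot come out flat or -x end first.
- keeper (a joint): Steel keeper plate, 115 x 132 x 4 (its top 76 above the shelf), sliding on top of the case's +x roof towards the case's +x; 0 = shut (plate then covers the opening from x +10 to +70), 0.060 m = open end stop (opening fully free, plate spans x +70 to +185). Stays where left; friction about 1.5 N. It may start up to 0.02 open.
- keeper_grip (a point): Centre of the keeper's upright wooden grip block: 22 along the slide x 32 across x 24 high (76 to 100 above the shelf), on the case's centre line at case x = 105 mm + the keeper's travel. Moves with the plate, axes as the case's.
- level_mid (a point): Centre of the spirit level: aluminium bar 230 long (its x) x 22 wide (its y) x 30 high with black end caps and vials, about 0.3 kg, lying upright on the case floor, its length roughly along the case's x, up to 15 off the centre line and slightly askew. Its z is up; its x points towards the case's keeper (+x) end.
- level_key_end (a point): Centre of the level's end face at the keeper end (+115 along its x).
- level_far_end (a point): Centre of the level's other end face (-115 along its x).
- level: The level itself; origin at the centre of its underside, 15 below level_mid.
- drill: Bystander: grey cordless drill lying on its side, about 190 x 200 x 60 high; leave alone.
- bit_case: Bystander: blue plastic drill bit case, shut, 100 x 160 x 42 high; leave alone.
- mallet: Bystander: mallet with a round head 60 across and 100 long, wooden handle 220; leave alone.
- offcut: Bystander: pine offcut 90 x 220 x 35 high; leave alone.

How it is judged (in metres and radians):
On the way, in this order (a step that is already met when the one before it is completed fails the run):
1. the keeper is slid to its open end stop (value of joint keeper above 0.056 m and height (world z) of level_key_end below 0.06 m), for 0.1 s.
2. the level slants through the opening, keeper end out above the case, other end still inside (value of joint keeper above 0.056 m and height (world z) of level_key_end above 0.095 m and height (world z) of level_far_end below 0.06 m and x of level_far_end in the frame of case between -0.185 and 0.05 m), for 0.1 s.
At the end, for the whole second after the job is handed in: The level is held in the fingers (over 1 N), still (under 30 mm/s and 0.2 rad/s), both its end centres more than 120 mm above the shelf (case top 72), not touching the case; the keeper is within 4 mm of its open stop (value of joint keeper above 0.056 m and height (world z) of each of level_key_end, level_far_end above 0.12 m and contact force between level and the fingers above 1 N and contact force between level and case below 0.2 N and linear speed of level below 0.03 m/s and angular speed of level below 0.2 rad/s); the arm keeps its last pose, push and grip.
It fails at once if a bystander is moved more than 30 mm (distance of any of drill, bit_case, mallet, offcut from where it was at the start of the episode above 0.03 m).
It also fails if it takes over 48 s, if anything falls off the work surface, if the arm or the gripper's body presses on something with over 40 N, if the wrist force passes 120 N, or if a joint passes its speed limit or range.

## Robot

A 7-joint arm with a two-finger parallel gripper is mounted at the origin on the work surface. World frame = base frame: x ahead of the robot, y to its left, z up, the work surface at z = 0. Lengths are in m, angles in degrees, forces in N, time in s.
With the tool pointing down it reaches from about 0.35 to 0.9 m from the base axis. Payload 7.2 kg.
Tool frame: the origin (TCP) lies midway between the tips of the shut fingers; the grasp point (between the pads) lies 19 mm behind it; y points along the fingers, x is the direction in which the jaws open and shut, and the axes are right-handed (so a half turn about y gives the same grasp; the last joint's range is limited). The gripper opens to 88 mm and grips with 3 to 60 N. Pads are 20 mm wide; open, the fingers measure 115 mm over their backs; the gripper's body (75 mm by 178 mm) begins 61 mm behind the grasp point.
Start: joints at [-80.913, 23.554, -0.728, 91.456, 0.321, 64.991, -4.71], TCP at [0.141, 0.609, 0.223] pointing down, gripper open.
Joint ranges: [-169.25, 169.25], [-16.82, 113.86], [-84.01, 82.57], [7.8, 145.47], [-59.2, 239.2], [7.22, 106.19], [-163.78, 163.78]. Speed limits (degrees/s): [136.94, 136.94, 172.46, 172.46, 180, 180, 180].

## Interface

Orientations are given as [roll, pitch, yaw] about the fixed x, y, z axes, in that order (R = Rz(yaw) Ry(pitch) Rx(roll)).
In Python, from workcell import read_state, camera, finish_job gives the robot as it stands. The module is installed in compiled form; this text tells all that it offers.
- The arm moves only by the shell command python3 -m inch 'ROWS' [FORCE]. ROWS is JSON, a list of rows, each a list of 3 entries, a list of its own where there are three numbers: the turn, a rotation vector about the tool's x, y, z in rad, then the shift along the tool's x, y, z in m, then the closure in counts, from 0 (fully open) to 255 (shut). A call has 1 to 20 rows; each row is the pose to reach, as a shift and turn from the pose commanded when the call began, along the tool's axes at that moment; what a row does not reach only later rows make up. A row lasts 1/10 s, in which the tool goes at most 50 mm and 8.59 degrees, less where a joint would pass 70% of its speed; a pose out of reach is approached as far as the arm can. A call with a gripper value outside its range is refused whole. The fingers move at their own pace and stop on an object; FORCE is the grip in N (left out, the last holds). Time passes only in rows, so rows that repeat a pose let the fingers close. It gives the time, the measured TCP pose, the force and the opening at its end, in the units of the state.
- read_state(): the state, without advancing time (a new reading comes with each control period).
- camera(name): name is "scene" or "top" or "wrist"; returns a dict with "color" (420x560x3 uint8, blue, green, red), "K" (3x3 intrinsics, pixels), "R" (3x3) and "t" (3): a world point X has camera coordinates R X + t; the wrist camera has in their place "T_tool_cam" (4x4, takes a point from camera to tool coordinates, whose origin is the TCP and whose axes are the tool frame's). Camera axes: x right, y down, z forward; pixel columns grow to the right and rows downward; lengths in m; the calibration is good to about 2 mm. A picture is of the moment at which its call begins: read the wrist's pose just before it. There is no depth.
- finish_job(): hands the job in, once; it reports no verdict.
The state is a dict: "time_s": time; "qpos": joint angles; "qd": joint speeds; "tau": joint torques, N m; "eef_pos": TCP position; "ee_rot": TCP orientation; "ft_force": force on the tool from outside, world axes, zero at the start; "torque": the same for the moment, N m; "width": opening from 0.0 (shut) to 1.0 (fully open).
Only numpy, scipy, OpenCV 4.12 (cv2) and the standard library are available. Lean on these libraries where they do the work, as an engineer would, in place of code of your own. Each camera call takes 0.05 s, during which the arm holds its last target.

## Working session

There is one attempt and no reset: what is moved stays moved. The work goes in short steps, Python scripts to look and compute and a shell command to move; the robot and the scene stay as the last step left them, time stands still between calls to the robot, and variables do not carry over. Pictures are saved under pics/ and viewed, and the job is handed in when it is done.

```bash
mkdir -p pics; python3 - <<'E'
from workcell import read_state, camera
import cv2
s=read_state(); print({k:s[k] for k in s})
for n in ["scene","top","wrist"]:
    c=camera(n); cv2.imwrite(f"pics/{n}0.png",c["color"]); print(n,c["K"]); print({k:c[k] for k in c if k not in("color","K")})
E
```

```text
{'time_s': 0.0, 'qpos': array([-80.91359582,  23.59846019,  -0.73007932,  91.50164058,
         0.32182541,  64.99115403,  -4.70902393]), 'qd': array([ 0.02185326,  0.06030997, -0.04887182, -0.03893398, -0.05149621,
        0.00625284, -0.04106355]), 'tau': array([-1.14998969e-03, -5.87947440e+01,  6.41477779e-01, -2.91074198e+01,
       -5.37084904e-02,  1.83743209e-02,  1.50453566e-04]), 'eef_pos': array([0.14044807, 0.60851168, 0.22184306]), 'ee_rot': array([-9.00065031e+01,  8.89657206e-02,  7.70101080e+01]), 'ft_force': array([ 0.02087464, -0.35672368, -0.21092619]), 'torque': array([0.02663422, 0.0459164 , 0.00985515]), 'width': 0.9968958632764071}
scene [[379.90618941   0.         281.67507408]
 [  0.         379.90618941 208.47498054]
 [  0.           0.           1.        ]]
{'R': array([[ 0.0167764 ,  0.99984657,  0.00503798],
       [ 0.86663862, -0.01202802, -0.49879137],
       [-0.49865425,  0.01273403, -0.86670744]]), 't': array([-0.01822452, -0.41006153,  1.52224879])}
top [[508.62116508   0.         286.62654439]
 [  0.         508.62116508 213.66985881]
 [  0.           0.           1.        ]]
{'R': array([[-0.02335638, -0.99972255,  0.00304887],
       [-0.9768628 ,  0.02217359, -0.21271437],
       [ 0.21258775, -0.00794657, -0.97710967]]), 't': array([7.64348665e-05, 5.30402865e-01, 1.41491207e+00])}
wrist [[303.45147085   0.         280.01266398]
 [  0.         303.45147085 204.31088217]
 [  0.           0.           1.        ]]
{'T_tool_cam': array([[ 9.99999589e-01,  9.06809689e-04, -3.54238413e-06,
         1.55520532e-04],
       [ 2.71244796e-04, -2.95387636e-01,  9.55377449e-01,
        -1.61781964e-01],
       [ 8.65299151e-04, -9.55377057e-01, -2.95387761e-01,
         8.20323832e-02],
       [ 0.00000000e+00,  0.00000000e+00,  0.00000000e+00,
         1.00000000e+00]])}
```

View pics/scene0.png

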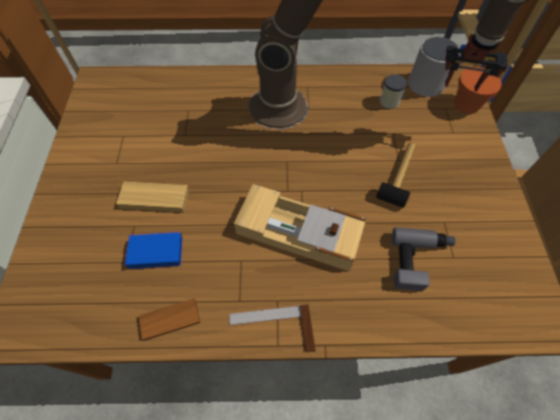

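View pics/top0.png

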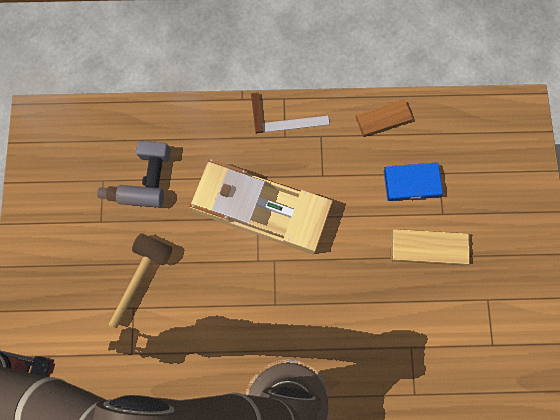

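View pics/wrist0.png

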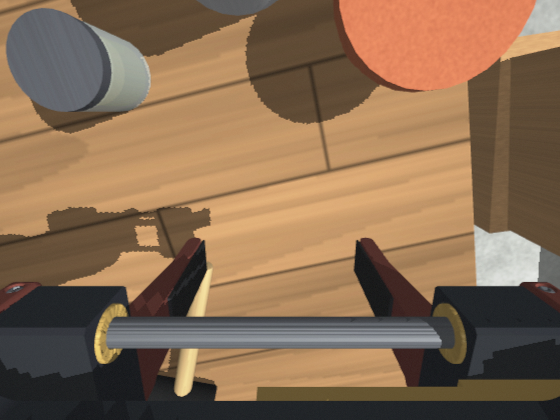

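The case sits at about (262,207) in the top picture, its keeper end pointing up-left, with the grip near (227,190) and the level near (275,207). The wrist doesn't see the case. I'll enlarge both views.

```bash
python3 - <<'E'
import cv2
a=cv2.imread("pics/top0.png")[145:265,175:350]; cv2.imwrite("pics/topc.png",cv2.resize(a,None,fx=4.5,fy=4.5,interpolation=cv2.INTER_CUBIC))
a=cv2.imread("pics/scene0.png")[175:275,225:375]; cv2.imwrite("pics/scenec.png",cv2.resize(a,None,fx=5,fy=5,interpolation=cv2.INTER_CUBIC))
E
```

```text
(no output)
```

View pics/topc.png

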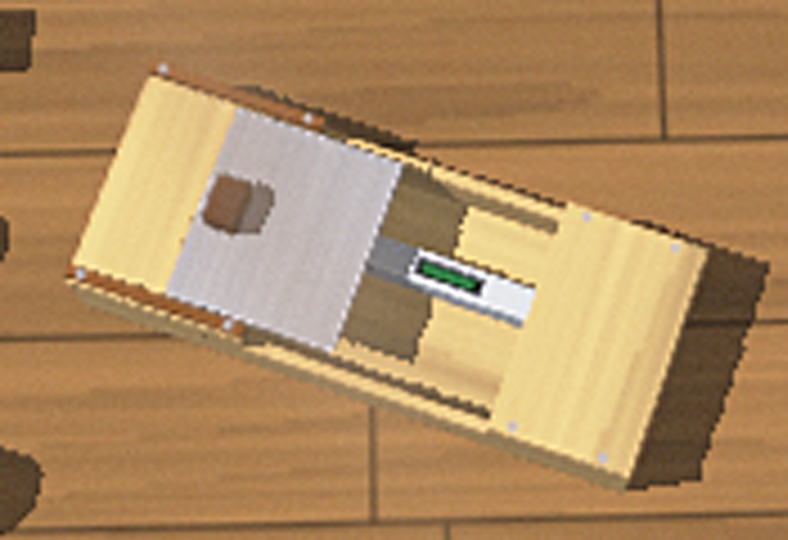

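View pics/scenec.png

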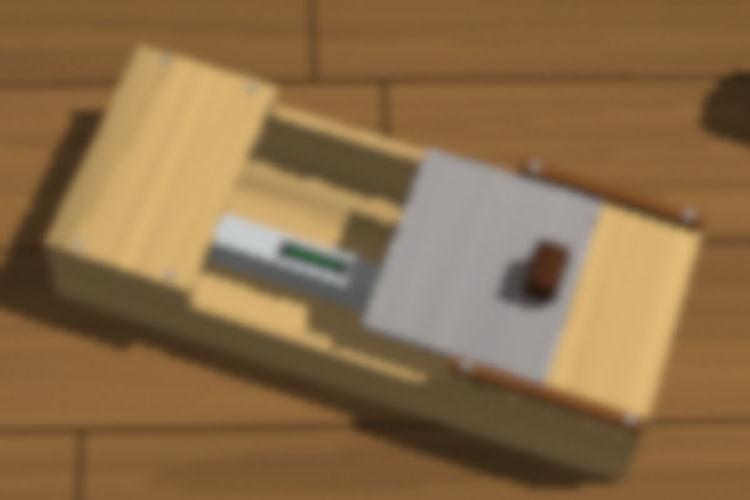

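```bash
cat > h.py <<'E'
import numpy as np, json
from scipy.optimize import least_squares
from workcell import camera, read_state
def proj(c,X):
    X=np.atleast_2d(X); p=X@c["R"].T+c["t"]; q=p@c["K"].T; return q[:,:2]/q[:,2:]
def ray(c,uv,z):
    d=c["R"].T@np.linalg.inv(c["K"])@np.array([uv[0],uv[1],1.]); o=-c["R"].T@c["t"]
    return o+d*(z-o[2])/d[2]
def unz(p,ox,oy,f): return np.array([(p[0]+.5)/f-.5+ox,(p[1]+.5)/f-.5+oy])
def c2w(P,p):
    x,y,a=P; c,s=np.cos(a),np.sin(a); p=np.asarray(p,float); return np.array([x+c*p[0]-s*p[1],y+s*p[0]+c*p[1],p[2]])
def w2c(P,w):
    x,y,a=P; c,s=np.cos(a),np.sin(a); dx,dy=w[0]-x,w[1]-y; return np.array([c*dx+s*dy,-s*dx+c*dy,w[2]])
E
python3 - <<'E'
from h import *
t=camera("top");s=camera("scene")
T=[((-190,-78),(708,248)),((-190,78),(627,488)),((-95,-78),(570,203)),((190,-78),(155,68)),((190,78),(70,278))]
S=[((190,-78),(638,430)),((190,78),(703,218)),((-190,-78),(50,245)),((-190,78),(142,45)),((-95,78),(278,88)),((-95,-78),(190,300))]
TT=[(np.array([*a,72])/1e3,unz(b,175,145,4.5)) for a,b in T]
SS=[(np.array([*a,72])/1e3,unz(b,225,175,5)) for a,b in S]
for nm,D in (("t",[(t,TT)]),("s",[(s,SS)]),("both",[(t,TT),(s,SS)])):
    f=lambda P:np.concatenate([(proj(c,c2w(P,a))[0]-b) for c,L in D for a,b in L])
    r=least_squares(f,[0.55,0.05,1.2]); print(nm,r.x,np.degrees(r.x[2])); print(r.fun.reshape(-1,2).round(1).tolist())
P=r.x
np.save("P.npy",P)
for c,b,z in ((t,unz((222,203),175,145,4.5),.1),):
    print("grip",w2c(P,ray(c,b,z)))
# plate edge -x corners and level
for nm,p,z in (("pe",(402,165),.076),("pe",(333,350),.076),("pe+",(235,108),.076),("pe+",(168,295),.076),("lv",(388,236),.036),("lv",(372,268),.036),("lv",(535,288),.036),("lv",(522,322),.036),("vial",(449,274),.036)): 
    print(nm,w2c(P,ray(t,unz(p,175,145,4.5),z)).round(4))
for nm,p,z in (("pe",(430,150),.076),("pe",(365,325),.076),("lvtop",(232,212),.036),("lvtop",(356,252),.036),("lvtop",(212,247),.036),("lvtop",(352,282),.036),("griptop",(553,243),.1)): 
    print("S",nm,w2c(P,ray(s,unz(p,225,175,5),z)).round(4))
E
```

```text
t [0.55673674 0.0613248  1.20450626] 69.0131248272407
[[0.2, 1.2], [0.6, -1.5], [-0.2, 0.5], [0.2, -1.2], [-0.8, 0.9]]
s [0.55956391 0.06573794 1.2164036 ] 69.69479258443539
[[1.3, 1.4], [0.4, -0.3], [-0.7, 0.0], [-0.6, 0.4], [-0.5, -0.1], [0.0, -1.8]]
both [0.55808075 0.06349881 1.20879024] 69.25857883492621
[[-0.6, 0.5], [0.0, -2.1], [-1.1, -0.1], [-0.7, -1.4], [-1.6, 0.8], [0.2, 1.3], [-0.3, -0.3], [-1.4, -0.8], [-0.9, -0.3], [-1.0, -0.6], [-0.8, -2.4]]
grip [0.10713046 0.00169644 0.1       ]
pe [ 0.0119 -0.0655  0.076 ]
pe [0.0116 0.0631 0.076 ]
pe+ [ 0.1268 -0.0655  0.076 ]
pe+ [0.1228 0.0645 0.076 ]
lv [ 0.0095 -0.0272  0.036 ]
lv [ 0.012  -0.0034  0.036 ]
lv [-0.0931 -0.0262  0.036 ]
lv [-0.0926 -0.0019  0.036 ]
vial [-0.0369 -0.0164  0.036 ]
S pe [0.0162 0.0638 0.076 ]
S pe [ 0.0164 -0.0663  0.076 ]
S lvtop [-0.0946 -0.0008  0.036 ]
S lvtop [-0.0099 -0.0011  0.036 ]
S lvtop [-0.0977 -0.0291  0.036 ]
S lvtop [-0.0054 -0.0222  0.036 ]
S griptop [0.1084 0.013  0.1   ]
```

```bash
cat >> h.py <<'E'
from scipy.spatial.transform import Rotation as Ro
def tool():
    s=read_state(); return np.array(s["eef_pos"]),Ro.from_euler("xyz",s["ee_rot"],degrees=True)
def to(target,Rt):
    p,R=tool(); sh=R.inv().apply(np.array(target)-p); tv=(R.inv()*Rt).as_rotvec()
    print("turn",tv.round(3),"shift",sh.round(4))
E
python3 - <<'E'
from h import *
P=np.load("P.npy")
g=c2w(P,(.107,0,.2)); print(g)
to(g,Ro.from_euler("xyz",[-90,0,np.degrees(P[2])-90],degrees=True))
E
```

```text
[0.59597491 0.16356396 0.2       ]
turn [ 1.000e-03  1.706e+00 -0.000e+00] shift [-0.3314  0.0225 -0.5439]
```

```bash
python3 -m inch '[[[0,0.05,0],[-0.01,0,-0.015],0],[[0,0.15,0],[-0.03,0,-0.05],0],[[0,0.25,0],[-0.05,0,-0.08],0],[[0,0.36,0],[-0.07,0,-0.115],0],[[0,0.47,0],[-0.09,0,-0.15],0],[[0,0.58,0],[-0.11,0,-0.185],0],[[0,0.69,0],[-0.133,0,-0.22],0],[[0,0.8,0],[-0.155,0,-0.255],0],[[0,0.91,0],[-0.177,0,-0.29],0],[[0,1.02,0],[-0.2,0,-0.325],0],[[0,1.13,0],[-0.22,0,-0.36],0],[[0,1.24,0],[-0.24,0,-0.395],0],[[0,1.35,0],[-0.262,0,-0.43],0],[[0,1.46,0],[-0.284,0,-0.465],0],[[0,1.56,0],[-0.303,0,-0.498],0],[[0,1.64,0],[-0.318,0.01,-0.523],0],[[0,1.69,0],[-0.328,0.02,-0.54],0],[[0,1.706,0],[-0.331,0.0225,-0.544],0],[[0,1.706,0],[-0.331,0.0225,-0.544],0],[[0,1.706,0],[-0.331,0.0225,-0.544],0]]'
python3 - <<'E'
from h import *; import cv2
s=read_state(); print(s["eef_pos"],s["ee_rot"],s["qpos"])
cv2.imwrite("pics/w1.png",camera("wrist")["color"])
E
```

```text
time_s: 2.25
eef_pos: [0.5953, 0.1655, 0.2002]
ee_rot: [-90.0, 0.1, -20.6]
ft_force: [0.3, 0.6, 0.2]
width: 1.001
[0.59530859 0.16550405 0.20015856] [-8.99727209e+01  5.75798486e-02 -2.06032475e+01] [-41.79180533  25.85092403  30.41981397  95.60340463 -14.47271858
  62.51678311 -27.74284685]
```

View pics/w1.png

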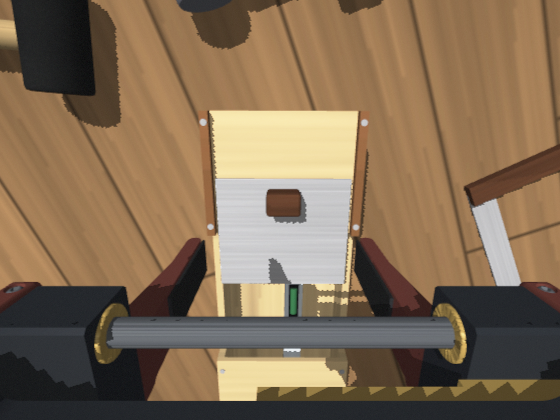

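The wrist view shows the case squarely aligned: roof corners at (210,111) and (359,111), the grip at (283,203), and the plate's -x edge at row 283.

```bash
cat >> h.py <<'E'
def wcam(p,R,c):
    T=c["T_tool_cam"]; Rw=R.as_matrix()@T[:3,:3]; o=R.as_matrix()@T[:3,3]+p
    return dict(K=c["K"],R=Rw.T,t=-Rw.T@o)
E
python3 - <<'E'
from h import *; import cv2
p,R=tool(); c=camera("wrist"); w=wcam(p,R,c); P=np.load("P.npy")
def f(n,u,v,z):
    X=ray(w,(u,v),z); print(n,X.round(4),"case",w2c(P,X).round(4))
for a in (("roof",210,111,.072),("roof",359,111,.072),("plate-",218,283,.076),("plate-",350,283,.076),("plate+",217,180,.076),("plate+",353,180,.076),("grip",267,190,.1),("grip",301,190,.1),("grip",267,215,.1),("grip",301,215,.1),("roof-",218,358,.072),("roof-",349,357,.072)): f(*a)
a=c["color"]; cv2.imwrite("pics/w1c.png",cv2.resize(a[90:390,195:375],None,fx=2.0,fy=2.0,interpolation=cv2.INTER_CUBIC))
E
```

```text
roof [0.5633 0.2644 0.072 ] case [0.1897 0.0663 0.072 ]
roof [0.6908 0.2166 0.072 ] case [ 0.1902 -0.0699  0.072 ]
plate- [0.499 0.1   0.076] case [0.0132 0.0682 0.076 ]
plate- [0.6317 0.0504 0.076 ] case [ 0.0138 -0.0735  0.076 ]
plate+ [0.5441 0.2037 0.076 ] case [0.1262 0.0628 0.076 ]
plate+ [0.6668 0.1578 0.076 ] case [ 0.1267 -0.0683  0.076 ]
grip [0.5888 0.183  0.1   ] case [0.1226 0.0136 0.1   ]
grip [0.6172 0.1724 0.1   ] case [ 0.1228 -0.0167  0.1   ]
grip [0.5802 0.161  0.1   ] case [0.099  0.0138 0.1   ]
grip [0.6094 0.1501 0.1   ] case [ 0.0992 -0.0173  0.1   ]
roof- [0.4559 0.0052 0.072 ] case [-0.0907  0.0749  0.072 ]
roof- [ 0.6021 -0.0478  0.072 ] case [-0.0885 -0.0805  0.072 ]
```

View pics/w1c.png

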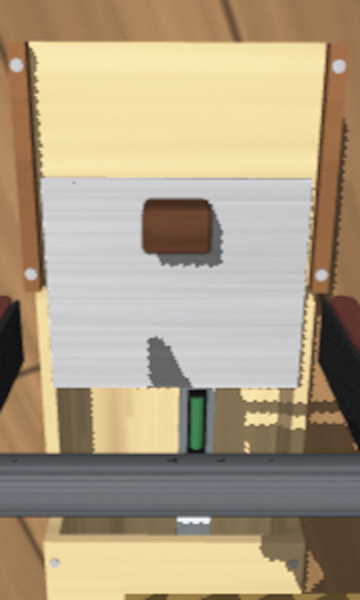

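```bash
python3 - <<'E'
from h import *
P=np.load("P.npy"); w=c2w(P,(0,-.002,0)); P[:2]=w[:2]; np.save("P.npy",P); print(P)
to(c2w(P,(.109,0,.081)),Ro.from_euler("xyz",[-90,0,np.degrees(P[2])-90],degrees=True))
E
```

```text
[0.55995112 0.06279051 1.20879024]
turn [-0.001  0.003 -0.   ] shift [ 3.300e-03  1.196e-01 -1.000e-04]
```

```bash
python3 -m inch '[[[0,0,0],[0.002,0.03,0],60],[[0,0,0],[0.003,0.07,0],60],[[0,0,0],[0.003,0.1,0],60],[[0,0,0],[0.003,0.115,0],60],[[0,0,0],[0.003,0.119,0],60],[[0,0,0],[0.003,0.119,0],60],[[0,0,0],[0.003,0.119,0],255],[[0,0,0],[0.003,0.119,0],255],[[0,0,0],[0.003,0.119,0],255],[[0,0,0],[0.003,0.119,0],255],[[0,0,0],[0.003,0.119,0],255],[[0,0,0],[0.003,0.119,0],255],[[0,0,0],[0.003,0.119,0],255],[[0,0,0],[0.003,0.119,0],255]]' 15
```

```text
time_s: 3.75
eef_pos: [0.5977, 0.1639, 0.0814]
ee_rot: [-90.0, 0.2, -20.7]
ft_force: [-4.5, 0.1, 6.2]
width: 0.364
```

```bash
python3 -m inch '[[[0,0,0],[0,0,0.005],255],[[0,0,0],[0,0,0.012],255],[[0,0,0],[0,0,0.02],255],[[0,0,0],[0,0,0.028],255],[[0,0,0],[0,0,0.036],255],[[0,0,0],[0,0,0.043],255],[[0,0,0],[0,0,0.05],255],[[0,0,0],[0,0,0.055],255],[[0,0,0],[0,0,0.058],255],[[0,0,0],[0,0,0.06],255],[[0,0,0],[0,0,0.062],255],[[0,0,0],[0,0,0.062],255],[[0,0,0],[0,0,0.062],255]]'
python3 - <<'E'
from h import *; import cv2
p,R=tool(); c=camera("wrist"); print(w2c(np.load("P.npy"),p)); cv2.imwrite("pics/w2.png",c["color"])
E
```

```text
time_s: 5.05
eef_pos: [0.6183, 0.2182, 0.0813]
ee_rot: [-90.3, 0.3, -20.8]
ft_force: [-11.3, -6.8, 10.9]
width: 0.365
[0.16602974 0.00051085 0.08127595]
```

View pics/w2.png

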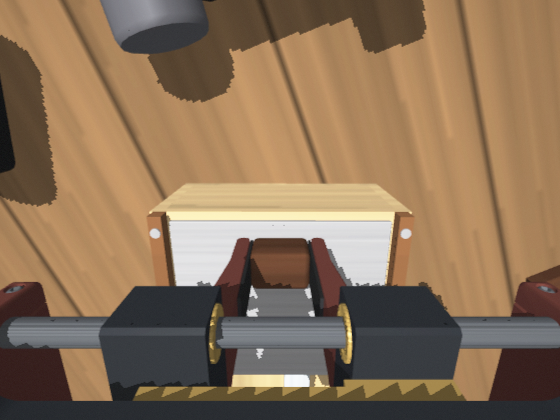

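```bash
python3 -m inch '[[[0,0,0],[0,0,0.059],90],[[0,0,0],[0,0,0],60],[[0,0,0],[0,0,0],60],[[0,0,0],[0,0,0],60],[[0,0,0],[0,-0.01,0],60],[[0,0,0],[0,-0.03,0],60],[[0,0,0],[0,-0.06,-0.02],60],[[0,0,0],[0,-0.09,-0.05],60],[[0,0,0],[0,-0.11,-0.08],60],[[0,0,0],[0,-0.12,-0.1],60],[[0,0,0],[0,-0.12,-0.11],60],[[0,0,0],[0,-0.12,-0.11],60]]' | head -0; echo
python3 - <<'E'
from h import *; import cv2
s=read_state(); p,R=tool(); c=camera("wrist"); print(s["time_s"],p,s["ee_rot"],s["width"],w2c(np.load("P.npy"),p)); cv2.imwrite("pics/w3.png",c["color"]); np.savez("w3.npz",p=p,R=R.as_matrix(),im=c["color"])
t=camera("top");cv2.imwrite("pics/t3.png",t["color"]);a=t["color"][145:265,175:350]; cv2.imwrite("pics/t3c.png",cv2.resize(a,None,fx=4.5,fy=4.5,interpolation=cv2.INTER_CUBIC))
E
```

```text
6.3 [0.5816448  0.11775201 0.20102586] [-8.99730024e+01  1.87862846e-02 -2.07947207e+01] 0.7639616068460888 [ 0.05908219 -0.000823    0.20102586]Exception ignored on flushing sys.stdout:
BrokenPipeError: [Errno 32] Broken pipe
```

View pics/w3.png

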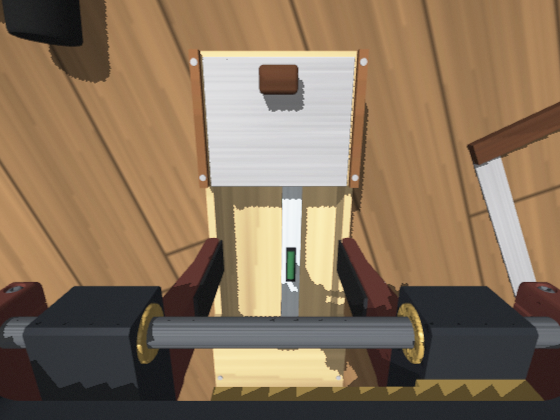

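View pics/t3c.png

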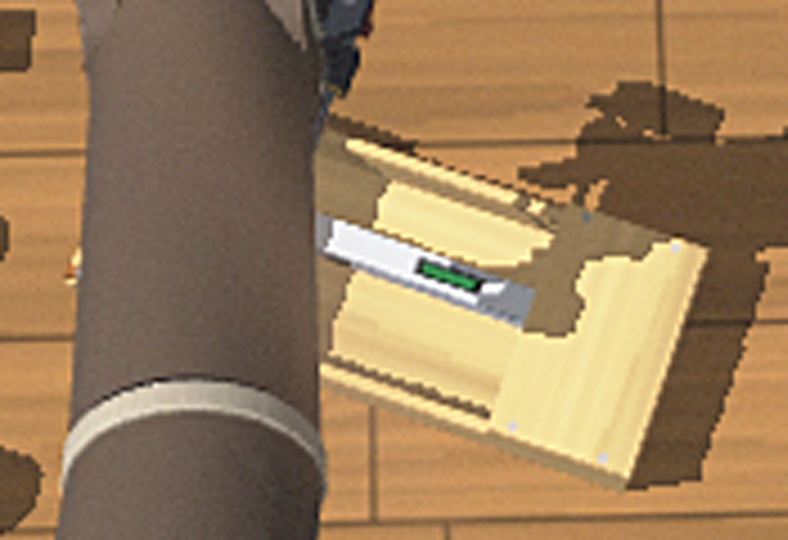

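The keeper is fully open in the wrist view: the plate spans rows 57–186 and the opening is free. The level's top is visible between columns 282–301 at row 190 and 281–300 at row 312, with the vial at (290,265).

```bash
python3 - <<'E'
from h import *; import cv2
d=np.load("w3.npz"); c=camera("wrist"); w=wcam(d["p"],Ro.from_matrix(d["R"]),c); P=np.load("P.npy")
cv2.imwrite("pics/w3c.png",cv2.resize(d["im"][170:330,200:360],None,fx=3.7,fy=3.7,interpolation=cv2.INTER_CUBIC))
def f(n,u,v,z):
    X=ray(w,(u,v),z); print(n,"case",w2c(P,X).round(4))
for a in (("L",282,190,.036),("L",301,190,.036),("L",281,312,.036),("L",299.5,312,.036),("vial",290,247,.036),("vial",290,283,.036),("plate+",205,57,.076),("plate+",354,57,.076),("plate-",206,185,.076),("plate-",352,185,.076),("grip",259,66,.1),("grip",298,66,.1)): f(*a)
E
```

```text
L case [ 0.0561 -0.0024  0.036 ]
L case [ 0.0561 -0.0235  0.036 ]
L case [-0.1034 -0.0014  0.036 ]
L case [-0.1033 -0.0249  0.036 ]
vial case [-0.0132 -0.012   0.036 ]
vial case [-0.0615 -0.0124  0.036 ]
plate+ case [0.1845 0.0643 0.076 ]
plate+ case [ 0.1845 -0.0639  0.076 ]
plate- case [0.0715 0.0716 0.076 ]
plate- case [ 0.0715 -0.0701  0.076 ]
grip case [0.1743 0.0164 0.1   ]
grip case [ 0.1743 -0.0146  0.1   ]
```

View pics/w3c.png

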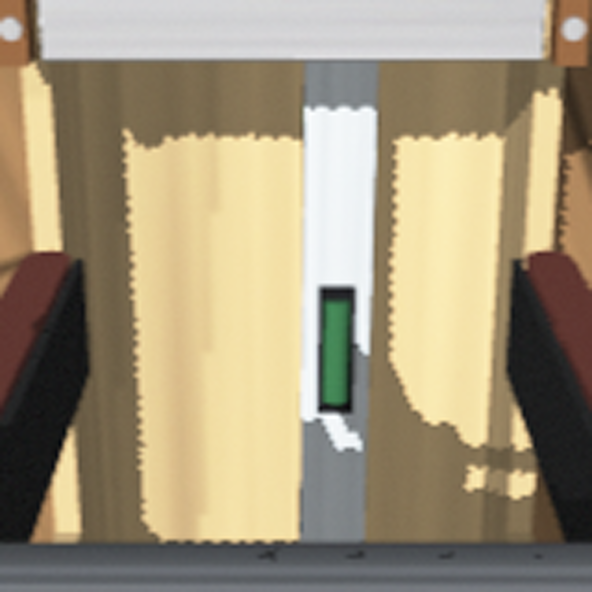

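```bash
python3 - <<'E'
from h import *
P=np.load("P.npy")
to(c2w(P,(-.025,-.0132,.011)),Ro.from_euler("xyz",[-90,0,np.degrees(P[2])-90],degrees=True))
E
```

```text
turn [ 0.001  0.002 -0.002] shift [ 0.0132  0.1889 -0.086 ]
```

```bash
python3 -m inch '[[[0,0,0],[0.003,0,-0.02],120],[[0,0,0],[0.008,0.01,-0.05],120],[[0,0,0],[0.013,0.03,-0.08],120],[[0,0,0],[0.013,0.06,-0.086],120],[[0,0,0],[0.013,0.09,-0.086],120],[[0,0,0],[0.013,0.12,-0.086],120],[[0,0,0],[0.013,0.12,-0.086],120],[[0,0,0],[0.013,0.12,-0.086],120]]'
python3 - <<'E'
from h import *; import cv2
p,R=tool(); c=camera("wrist"); print(w2c(np.load("P.npy"),p)); cv2.imwrite("pics/w4.png",c["color"])
s=camera("scene"); cv2.imwrite("pics/s4.png",cv2.resize(s["color"][150:300,200:400],None,fx=3.5,fy=3.5))
E
```

```text
time_s: 7.25
eef_pos: [0.5634, 0.0326, 0.081]
ee_rot: [-90.1, 0.1, -20.8]
ft_force: [0.3, -0.6, 0.8]
width: 0.535
[-0.02703387 -0.01395887  0.08097866]
```

View pics/w4.png

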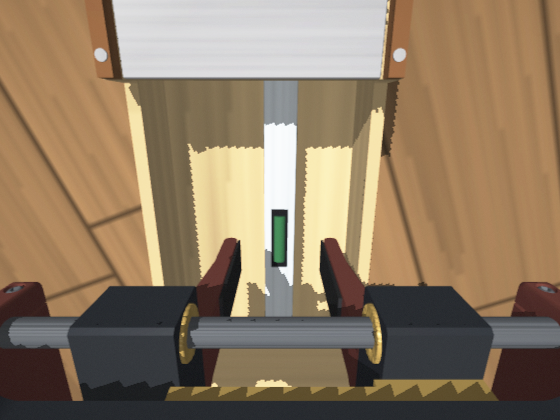

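View pics/s4.png

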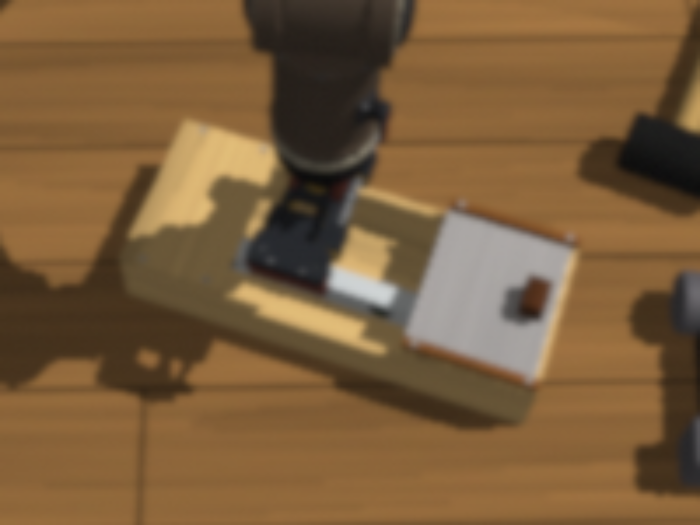

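The fingers (columns 238 and 322) straddle the level (265–296) evenly. I'll descend and grip.

```bash
python3 -m inch '[[[0,0,0],[0,0.02,0],120],[[0,0,0],[0,0.045,0],120],[[0,0,0],[0,0.06,0],120],[[0,0,0],[0,0.067,0],120],[[0,0,0],[0,0.07,0],120],[[0,0,0],[0,0.07,0],120],[[0,0,0],[0,0.07,0],255],[[0,0,0],[0,0.07,0],255],[[0,0,0],[0,0.07,0],255],[[0,0,0],[0,0.07,0],255],[[0,0,0],[0,0.07,0],255],[[0,0,0],[0,0.07,0],255],[[0,0,0],[0,0.07,0],255],[[0,0,0],[0,0.07,0],255]]' 50
python3 - <<'E'
from h import *; import cv2
p,R=tool(); c=camera("wrist"); P=np.load("P.npy"); print(w2c(P,p)); cv2.imwrite("pics/w5.png",c["color"])
E
```

```text
time_s: 8.75
eef_pos: [0.5638, 0.0333, 0.0115]
ee_rot: [-90.0, -0.0, -20.7]
ft_force: [-2.3, 0.4, 5.5]
width: 0.247
[-0.02623794 -0.01410169  0.01152939]
```

View pics/w5.png

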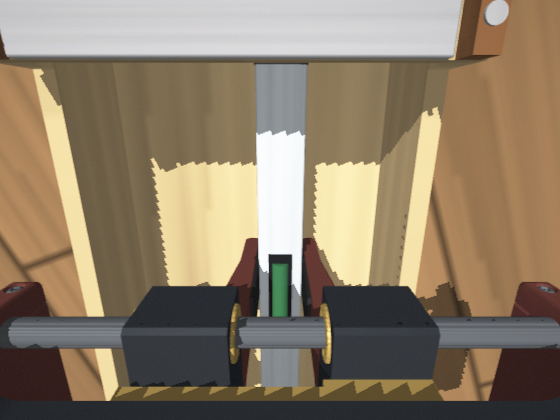

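```bash
python3 -m inch '[[[0,0,0],[0,-0.002,0],255],[[0,0,0],[0,-0.003,-0.003],255],[[0,0,0],[0,-0.003,-0.007],255],[[0,0,0],[0,-0.003,-0.011],255],[[0,0,0],[0,-0.003,-0.015],255],[[0,0,0],[0,-0.003,-0.018],255],[[0,0,0],[0,-0.003,-0.018],255],[[0,0,0],[0,-0.003,-0.018],255]]'
python3 - <<'E'
from h import *; import cv2
p,R=tool(); c=camera("wrist"); P=np.load("P.npy"); print(w2c(P,p)); cv2.imwrite("pics/w6.png",c["color"])
w=wcam(p,R,c); 
for x in (.050,.055,.06,.065,.07): print(x,proj(w,c2w(P,(x,-.013,.038))))
E
```

```text
time_s: 9.6
eef_pos: [0.5573, 0.0163, 0.0141]
ee_rot: [-90.0, 0.0, -20.8]
ft_force: [-0.1, 0.0, -1.9]
width: 0.246
[-0.04441028 -0.01403386  0.01414708]
0.05 [[278.77588006  78.60458051]]
0.055 [[278.76900039  65.67663425]]
0.06 [[278.7619577   52.44235182]]
0.065 [[278.75474613  38.89071445]]
0.07 [[278.74735953  25.01016843]]
```

View pics/w6.png

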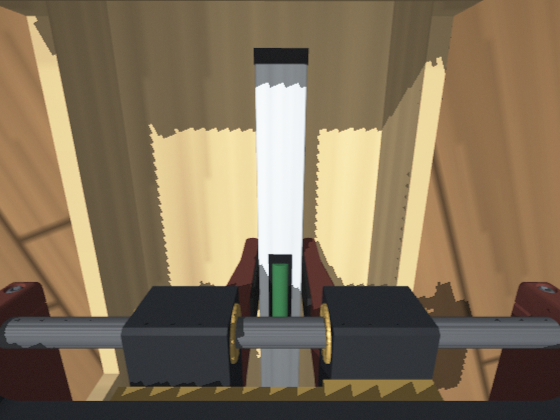

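The end cap is at rows 48–64, so the keeper end is at case x ≈ 61 mm, clear of the roof at 70. Next I'll work out the slant path.

```bash
python3 - <<'E'
import numpy as np
W=[(-168.5,8.6,0,0),(-165,9,12,6),(-155,9,20,5),(-120,11,25,7)]
V=[(-120,11,25,0),(-80,15,28,8),(-70,40,28,5),(-60,90,28,5),(-55,170,28,5)]
def tcp(x,z,t):
    t=np.radians(t); u=np.array([np.cos(t),np.sin(t)]); n=np.array([-np.sin(t),np.cos(t)]); return np.array([x,z])+124*u+5.5*n
def run(W):
    x0,z0,t0,_=W[0]; T0=tcp(x0,z0,t0)
    for a,b in zip(W,W[1:]):
        for k in range(1,b[3]+1):
            x,z,t=np.array(a[:3])+(np.array(b[:3])-np.array(a[:3]))*k/b[3]
            d=tcp(x,z,t)-T0; r=np.radians(t0); dz=d@[np.cos(r),np.sin(r)]; dy=-(d@[-np.sin(r),np.cos(r)])
            tt=np.radians(t); top=z+30/np.cos(tt)+(-95-x)*np.tan(tt); bot=z+(70-x)*np.tan(tt); ex=x+230*np.cos(tt)
            print(f"[[{tt-r:.3f},0,0],[0,{dy/1e3:.4f},{dz/1e3:.4f}]]  top-95 {top:.0f} x {x:.0f} bot70 {bot:.0f} endx {ex:.0f}")
run(W); print(); run(V)
E
```

```text
[[0.035,0,0],[0,-0.0044,0.0003]]  top-95 41 x -168 bot70 17 endx 62
[[0.070,0,0],[0,-0.0088,0.0005]]  top-95 44 x -167 bot70 25 endx 62
[[0.105,0,0],[0,-0.0131,0.0005]]  top-95 47 x -167 bot70 34 endx 62
[[0.140,0,0],[0,-0.0175,0.0004]]  top-95 49 x -166 bot70 42 endx 62
[[0.175,0,0],[0,-0.0218,0.0001]]  top-95 52 x -166 bot70 50 endx 61
[[0.209,0,0],[0,-0.0261,-0.0004]]  top-95 55 x -165 bot70 59 endx 60
[[0.237,0,0],[0,-0.0294,0.0007]]  top-95 56 x -163 bot70 65 endx 61
[[0.265,0,0],[0,-0.0327,0.0017]]  top-95 58 x -161 bot70 72 endx 61
[[0.293,0,0],[0,-0.0360,0.0026]]  top-95 60 x -159 bot70 78 endx 61
[[0.321,0,0],[0,-0.0393,0.0034]]  top-95 61 x -157 bot70 85 endx 61
[[0.349,0,0],[0,-0.0425,0.0041]]  top-95 63 x -155 bot70 91 endx 61
[[0.362,0,0],[0,-0.0442,0.0085]]  top-95 62 x -150 bot70 92 endx 65
[[0.374,0,0],[0,-0.0459,0.0129]]  top-95 61 x -145 bot70 94 endx 69
[[0.386,0,0],[0,-0.0476,0.0173]]  top-95 61 x -140 bot70 95 endx 73
[[0.399,0,0],[0,-0.0493,0.0216]]  top-95 60 x -135 bot70 97 endx 77
[[0.411,0,0],[0,-0.0510,0.0260]]  top-95 58 x -130 bot70 98 endx 81
[[0.424,0,0
[... 1003 characters left out ...]
 133
[[0.052,0,0],[0,-0.0199,0.0632]]  top-95 70 x -68 bot70 123 endx 135
[[0.052,0,0],[0,-0.0281,0.0692]]  top-95 79 x -66 bot70 132 endx 137
[[0.052,0,0],[0,-0.0363,0.0752]]  top-95 87 x -64 bot70 141 endx 139
[[0.052,0,0],[0,-0.0445,0.0813]]  top-95 96 x -62 bot70 150 endx 141
[[0.052,0,0],[0,-0.0527,0.0873]]  top-95 105 x -60 bot70 159 endx 143
[[0.052,0,0],[0,-0.0668,0.0950]]  top-95 121 x -59 bot70 175 endx 144
[[0.052,0,0],[0,-0.0809,0.1026]]  top-95 136 x -58 bot70 190 endx 145
[[0.052,0,0],[0,-0.0950,0.1103]]  top-95 152 x -57 bot70 206 endx 146
[[0.052,0,0],[0,-0.1090,0.1180]]  top-95 167 x -56 bot70 221 endx 147
[[0.052,0,0],[0,-0.1231,0.1256]]  top-95 183 x -55 bot70 236 endx 148
```

```bash
python3 -m inch '[[[0.035,0,0],[0,-0.0044,0.0003],255],[[0.07,0,0],[0,-0.0088,0.0005],255],[[0.105,0,0],[0,-0.0131,0.0005],255],[[0.14,0,0],[0,-0.0175,0.0004],255],[[0.175,0,0],[0,-0.0218,0.0001],255],[[0.209,0,0],[0,-0.0261,-0.0004],255],[[0.237,0,0],[0,-0.0294,0.0007],255],[[0.265,0,0],[0,-0.0327,0.0017],255],[[0.293,0,0],[0,-0.036,0.0026],255],[[0.321,0,0],[0,-0.0393,0.0034],255],[[0.349,0,0],[0,-0.0425,0.0041],255],[[0.349,0,0],[0,-0.0425,0.0041],255],[[0.349,0,0],[0,-0.0425,0.0041],255]]'
python3 - <<'E'
from h import *; import cv2
p,R=tool(); c=camera("wrist"); P=np.load("P.npy"); print(w2c(P,p),read_state()["qpos"]); cv2.imwrite("pics/w7.png",c["color"])
s=camera("scene"); cv2.imwrite("pics/s7.png",cv2.resize(s["color"][150:300,200:400],None,fx=3.5,fy=3.5))
E
```

```text
time_s: 10.95
eef_pos: [0.5588, 0.02, 0.0566]
ee_rot: [-70.0, -0.0, -20.8]
ft_force: [0.6, 0.9, -3.4]
width: 0.25
[-0.0404616  -0.01411834  0.05658417] [ -3.18721594  28.13838693  10.59453061 115.68340767 -41.01633504
  38.73921219  18.21974709]
```

View pics/w7.png

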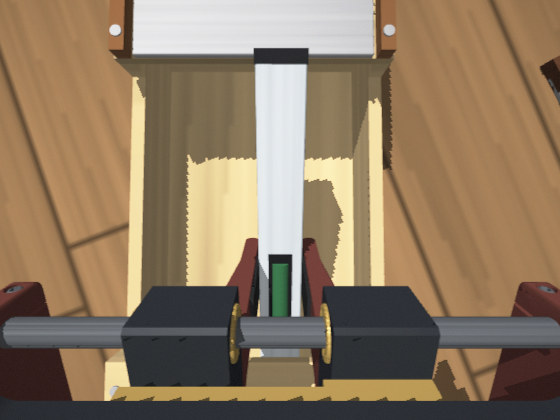

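View pics/s7.png

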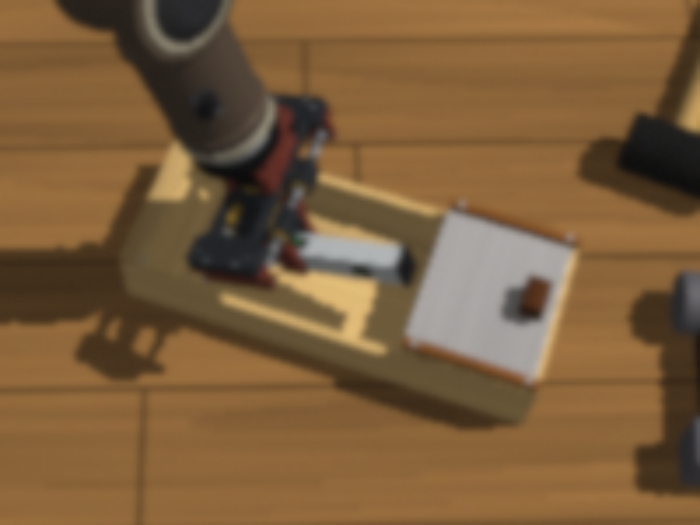

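The level hasn't slipped (cap still at rows 48–64), the tilt is 20° and the keeper end is above the opening. Next is the draw-out, from here.

```bash
python3 - <<'E'
import numpy as np
def tcp(x,z,t):
    t=np.radians(t); u=np.array([np.cos(t),np.sin(t)]); n=np.array([-np.sin(t),np.cos(t)]); return np.array([x,z])+124*u+5.5*n
W=[(-155,9,20,0),(-120,11,25,6),(-80,15,28,6)]
x0,z0,t0,_=W[0]; T0=tcp(x0,z0,t0)
for a,b in zip(W,W[1:]):
  for k in range(1,b[3]+1):
    x,z,t=np.array(a[:3])+(np.array(b[:3])-np.array(a[:3]))*k/b[3]
    d=tcp(x,z,t)-T0; r=np.radians(t0); print(f"[[{np.radians(t)-r:.3f},0,0],[0,{-(d@[-np.sin(r),np.cos(r)])/1e3:.4f},{d@[np.cos(r),np.sin(r)]/1e3:.4f}],255],")
E
```

```text
[[0.015,0,0],[0,-0.0001,0.0055],255],
[[0.029,0,0],[0,-0.0002,0.0110],255],
[[0.044,0,0],[0,-0.0004,0.0164],255],
[[0.058,0,0],[0,-0.0005,0.0219],255],
[[0.073,0,0],[0,-0.0006,0.0273],255],
[[0.087,0,0],[0,-0.0007,0.0326],255],
[[0.096,0,0],[0,-0.0001,0.0390],255],
[[0.105,0,0],[0,0.0005,0.0453],255],
[[0.113,0,0],[0,0.0011,0.0516],255],
[[0.122,0,0],[0,0.0016,0.0579],255],
[[0.131,0,0],[0,0.0022,0.0643],255],
[[0.140,0,0],[0,0.0028,0.0706],255],
```

```bash
python3 -m inch '[[[0.015,0,0],[0,-0.0001,0.0055],255],[[0.029,0,0],[0,-0.0002,0.011],255],[[0.044,0,0],[0,-0.0004,0.0164],255],[[0.058,0,0],[0,-0.0005,0.0219],255],[[0.073,0,0],[0,-0.0006,0.0273],255],[[0.087,0,0],[0,-0.0007,0.0326],255],[[0.087,0,0],[0,-0.0007,0.0326],255],[[0.087,0,0],[0,-0.0007,0.0326],255],[[0.087,0,0],[0,-0.0007,0.0326],255],[[0.096,0,0],[0,-0.0001,0.039],255],[[0.105,0,0],[0,0.0005,0.0453],255],[[0.113,0,0],[0,0.0011,0.0516],255],[[0.122,0,0],[0,0.0016,0.0579],255],[[0.131,0,0],[0,0.0022,0.0643],255],[[0.14,0,0],[0,0.0028,0.0706],255],[[0.14,0,0],[0,0.0028,0.0706],255],[[0.14,0,0],[0,0.0028,0.0706],255]]'
python3 - <<'E'
from h import *; import cv2
p,R=tool(); c=camera("wrist"); P=np.load("P.npy"); print(w2c(P,p),read_state()["qpos"]); cv2.imwrite("pics/w8.png",c["color"])
s=camera("scene"); cv2.imwrite("pics/s8.png",cv2.resize(s["color"][150:300,200:400],None,fx=3.5,fy=3.5))
# expected level: far end / key end
u=R.apply([0,0,1]); m=p-.009*u+R.apply([0,1,0])*.0095
print("far",w2c(P,m-.115*u),"key",w2c(P,m+.115*u))
E
```

```text
time_s: 12.75
eef_pos: [0.5826, 0.0831, 0.0781]
ee_rot: [-62.0, 0.0, -20.7]
ft_force: [0.2, -0.9, -2.5]
width: 0.246
[ 0.02697605 -0.01397139  0.07808724] [ -0.83971299  28.110604     4.79101337 114.76791324 -49.55891336
  39.34386997  22.31355881]
far [-0.07803832 -0.0139843   0.01146718] key [ 0.12502155 -0.01395929  0.11947964]
```

View pics/w8.png

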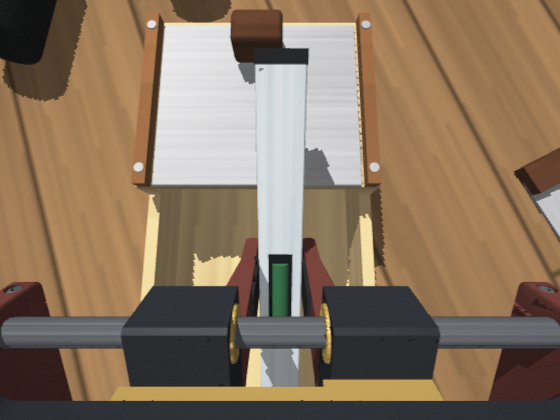

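View pics/s8.png

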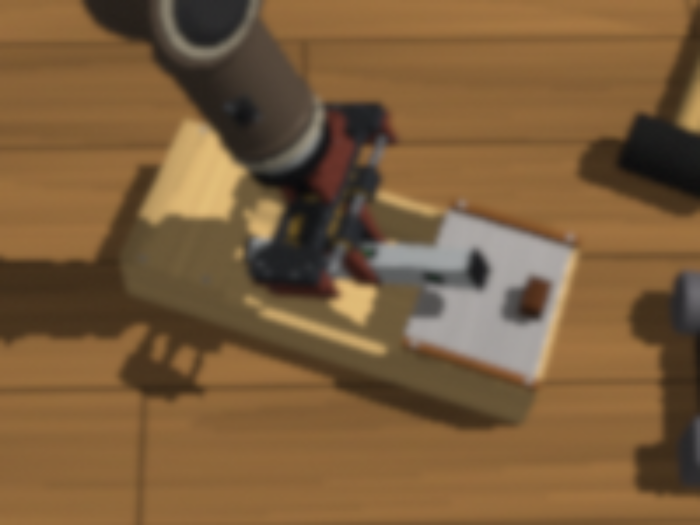

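```bash
python3 -m inch '[[[0,0,0],[0,-0.0045,0.005],255],[[0,0,0],[0,-0.009,0.01],255],[[0,0,0],[0,-0.0132,0.0155],255],[[0,0,0],[0,-0.0175,0.0205],255],[[0,0,0],[0,-0.0275,0.0285],255],[[0,0,0],[0,-0.037,0.0365],255],[[0,0,0],[0,-0.047,0.045],255],[[0,0,0],[0,-0.057,0.053],255],[[0,0,0],[0,-0.071,0.0615],255],[[0,0,0],[0,-0.085,0.07],255],[[0,0,0],[0,-0.099,0.0785],255],[[0,0,0],[0,-0.112,0.087],255],[[0,0,0],[0,-0.12,0.092],255],[[0,0,0],[0,-0.125,0.095],255],[[0,0,0],[0,-0.125,0.095],255],[[0,0,0],[0,-0.125,0.095],255],[[0,0,0],[0,-0.125,0.095],255],[[0,0,0],[0,-0.125,0.095],255]]'
python3 - <<'E'
from h import *; import cv2
p,R=tool(); c=camera("wrist"); P=np.load("P.npy"); print(w2c(P,p),read_state()["qpos"],read_state()["qd"]); cv2.imwrite("pics/w9.png",c["color"])
s=camera("scene"); cv2.imwrite("pics/s9.png",s["color"])
u=R.apply([0,0,1]); m=p-.009*u-R.apply([0,1,0])*.0095
print("far",w2c(P,m-.115*u),"key",w2c(P,m+.115*u))
E
```

```text
time_s: 14.65
eef_pos: [0.5912, 0.1066, 0.2324]
ee_rot: [-62.0, 0.1, -20.7]
ft_force: [-0.5, 0.2, -3.8]
width: 0.244
[ 0.05199072 -0.01372222  0.23239443] [ -8.07008007  16.49046203  10.29477275 106.86828731 -37.4812656
  53.39131767   2.77026797] [ 0.0437172  -0.04615276 -0.08268554 -0.05242233 -0.03913677  0.10137476
 -0.03707103]
far [-0.06196439 -0.01365415  0.18259003] key [ 0.14113443 -0.01379748  0.29052913]
```

View pics/w9.png

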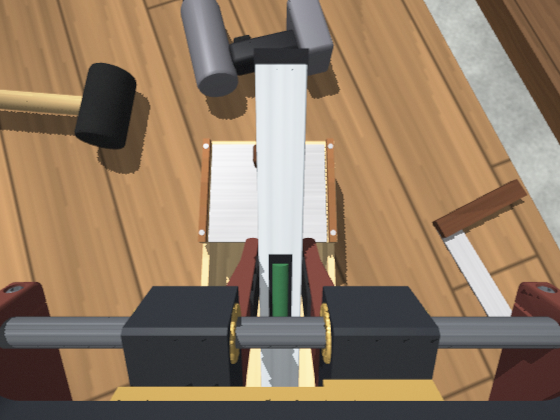

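View pics/s9.png

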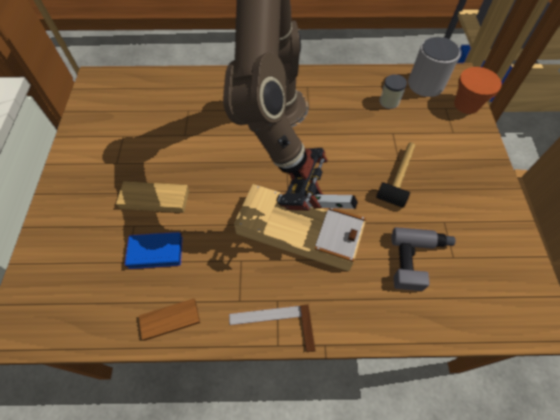

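The level is held at 28° with its ends about 183 and 290 mm up. The keeper plate is fully open, with its far edge at the roof edge (row 143), and the bystanders haven't moved. I'll hand it in.

```bash
python3 -c "
from workcell import finish_job
print(finish_job())"
```

```text
the job is handed in; nothing more can be done
None
```

The spirit level is out of the case and held in the gripper, the keeper is at its open stop, and the job was handed in at about 14.7 s.

- **Keeper:** I gripped it by its wooden block and slid it about 58 mm until it pressed on the end stop. Later pictures showed the plate spanning case x of about 71–185 mm, and it stayed there.
- **Level:** I gripped it just past its middle towards the keeper end (21.7 mm across) and slid it 18 mm towards -x. Then I tilted it to 20°, drew it out at 25–28°, and lifted it clear.
- **Last checks:** The end centres worked out at about 183 mm and 290 mm above the shelf. The grip width and the level's place in the gripper stayed steady, the arm was still, and the bystanders looked unmoved. The two fixed cameras and the wrist camera agreed on the case position to about 2–5 mm, and I worked with a corrected value.
- **Failed or disagreed:**
  - One in-progress print of the end heights used a wrong sign and read about 17 mm low; I corrected it before the lift.
  - One move's own printout was lost to a broken pipe, and the state read right after it showed the move had completed.

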